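# Hang the thermometer in the proving cabinet

### The job

Take the dial thermometer by its black head, lower it through the hole in the proving cabinet's roof and hang its rear clip on the steel rail inside, dial to the clear front. Nobody measured how the board and rail inside were set, so feel your way gently: touch the board, slide the clip down along it behind the rail until the rail carries it, and only then let go, without dropping it. Touch the roof frame with nothing, and leave the jam jar, mug and glass where they are.

Things in the scene. Friction and masses are not known exactly. Their poses are not given: they have to be found in the camera images.
- thermometer: Loose steel dial thermometer, about 0.16 kg, 120 mm tall, standing upright. Origin on the underside of its foot, z up, x from the dial face towards the back. Foot plate x -22..31, y +-30 mm, 4 thick; dial case 60 mm in diameter about z = 36, x -12..2; neck y +-13, x -12..0.
- head (a point): Middle of the thermometer's black grip head, at x -6, y 0, z 100 mm of the thermometer, same axes. The head is 14 mm (x) by 24 mm (y, pinch it across this) by 45 mm high (thermometer z 75..120).
- clip (a point): The thermometer's rear clip: this point is under its bridge (thermometer x 15, y 0, z 70 mm, same axes). The bridge (y +-15) runs back from the neck; its flat underside at z 70 comes to rest on the rail. From its end a tongue hangs down: thermometer x 27..31, y +-15, tip at z 54. Rear of tongue and rear edge of foot are level at x 31.
- cabinet: Fixed wooden proving cabinet with a clear front, 150 (x) x 190 (y) x 150 mm (z), walls 8, floor top at z 10. Origin at the centre of its underside, x towards its back, z up. An upright grey board (y +-82, z 14..134) stands inside before the back wall; its front face was set somewhere from x 39 to x 55 mm, not reported. Board and rail are rigid.
- rail_nominal (a point): NOT the true rail, only the middle of its range of settings: cabinet x 36, y 0, z 96 mm, cabinet's axes. The rail is a level steel bar along y, 8 mm thick, before the board with a 7 mm gap between them for the tongue; free over y +-46 between brackets that stand 15 mm off the board. Its top was set somewhere from cabinet z 90 to 110 mm, not reported; in x it goes with the board.
- roof_frame: Roof of the cabinet, 8 mm thick, top at z 150 mm, origin and axes as the cabinet's. It frames the hole, x -60..60, y +-70 mm. Nothing may touch it. With the thermometer's underside 60 to 74 mm above the cabinet's, its foot passes back under the rail and its tongue over it, at any setting; before that keep it clear in front of the rail. Hung, its underside is 20 to 40 mm up and the foot leans on the board.
- jam_jar: jam jar with red lid, 65 x 69 x 86 mm, bystander; origin under its centre
- mug: white mug with blue pattern, 82 x 114 x 91 mm, bystander; origin under its centre
- glass: clear drinking glass, 70 mm wide and 139 tall, bystander; origin under its centre
There are look-alikes about, which are no part of the job. What is shaped like the thermometer but orange is not meant.

How it is judged:
On the way, in this order (a step that is already met when the one before it is completed fails the run):
1. the thermometer is held in the gripper, its foot higher than the roof of the cabinet (height (world z) of thermometer above 0.15 m and contact force between the fingers and thermometer above 1 N), for 0.1 s.
2. still held, it is down inside the cabinet (foot 14 to 46 mm above the cabinet's underside) and bears on the cabinet's board or rail (z of thermometer in the frame of cabinet between 0.014 and 0.046 m and horizontal distance between thermometer and cabinet below 0.06 m and contact force between thermometer and cabinet above 0.5 N and contact force between the fingers and thermometer above 1 N), for 0.1 s.
At the end, for the whole second after the job is handed in: the thermometer hangs still on the rail inside the cabinet: carried by the cabinet, foot 14 to 46 mm above the level of the cabinet's underside (so off its floor), origin 0 to 30 mm behind and within 40 mm beside the cabinet's centre, upright within 0.15 rad, dial to the front within 0.25 rad (z of thermometer in the frame of cabinet between 0.014 and 0.046 m and x of thermometer in the frame of cabinet between 0 and 0.03 m and y of thermometer in the frame of cabinet between -0.04 and 0.04 m and angle between thermometer's own z axis and vertical below 0.15 rad and angle between the x axis of thermometer and the x axis of cabinet, either way round below 0.25 rad and contact force between thermometer and cabinet above 0.3 N and linear speed of thermometer below 0.02 m/s); the robot touches nothing.
It fails at once if anything touches the roof frame (over 0.5 N) (contact force between roof_frame and anything else above 0.5 N).
It fails at once if the thermometer is pressed against the cabinet, its board or rail with more than 20 N (contact force between thermometer and cabinet above 20 N).
It fails at once if the fingers or the arm press on the cabinet (over 5 N) (contact force between any of the arm, the fingers and cabinet above 5 N).
It fails at once if the thermometer is dropped (falls freely by more than about 6 mm) (linear speed of thermometer above 0.35 m/s and contact force between the fingers and thermometer below 0.05 N).
It fails at once if the jam jar, mug or glass is moved more than 15 mm (distance of any of jam_jar, mug, glass from where it was at the start of the episode above 0.015 m).
It also fails if it takes over 58 s, if anything falls off the work surface, if the arm or the gripper's body presses on something with over 40 N, if the wrist force passes 120 N, or if a joint passes its speed limit or range.

### The arm

A 6-joint arm with a two-finger parallel gripper is mounted at the origin on a cart in front of the work surface, level with it; the furniture and walls round the work are solid. World frame = base frame: x ahead of the robot, y to its left, z up, the work surface at z = 0. Lengths are in m, angles in rad, forces in N, time in s.
With the tool pointing down it reaches from about 0.375 to 0.925 m from the base axis. Payload 5.7 kg.
Tool frame: the origin (TCP) lies at the very end of the fingers, on their centre line; the grasp point (between the pads) lies 19 mm behind it; z points along the fingers, x is the direction in which the jaws open and shut, and the axes are right-handed (so a half turn about z gives the same grasp; the last joint's range is limited). The gripper opens to 88 mm and grips with 3 to 60 N. Pads are 20 mm wide; open, the fingers measure 115 mm over their backs; the gripper's body (75 mm by 178 mm) begins 61 mm behind the grasp point.
Start: joints at [1.058, 0.359, 1.51, -0, 1.272, -0.115], TCP at [0.232, 0.553, 0.223] pointing down, gripper open.
Joint ranges: [-2.97, 2.97], [-1.01, 2.36], [0.21, 2.38], [-0.96, 4.11], [0.2, 2.71], [-2.98, 2.98]. Speed limits (rad/s): [2.39, 2.39, 3.14, 3.14, 3.14, 3.14].

### API

Orientations are given as a unit quaternion [w, x, y, z].
In Python, from station import robot gives the robot as it stands.
- The arm moves only by the tool apply_moves, never from a script. Its argument "plan" is a list of rows, each a list of 7 numbers: the opening, from 0 (shut) to 1 (fully open), then the shift along the tool's x, y, z in cm, then the turn, a rotation vector about the tool's x, y, z in rad. In form: [[hand, dx, dy, dz, wx, wy, wz], ...]. A call has 1 to 20 rows; each row is the pose to reach, as a shift and turn from the pose commanded when the call began, along the tool's axes at that moment; what a row does not reach only later rows make up. A row lasts 1/8 s, in which the tool goes at most 62.5 mm and 10.7 degrees, less where a joint would pass 70% of its speed; a pose out of reach is approached as far as the arm can. A call with a gripper value outside its range is refused whole. The fingers move at their own pace and stop on an object; the grip force is fixed at half the most. Time passes only in rows, so rows that repeat a pose let the fingers close. It gives the time, the measured TCP pose, the force and the opening at its end, in the units of the state.
- robot.get_obs(): the state, without advancing time (a new reading comes with each control period).
- robot.capture(name): name is "scene" or "top"; returns a dict with "img" (400x640x3 uint8, red, green, blue), "vfov" (degrees; the focal length in pixels is half the picture's height over the tangent of half this angle, whatever the lens; pixels are square), "cx", "cy" (the principal point, pixels), "rvec" (rotation vector, rad) and "tvec" (3), from world to camera coordinates, as OpenCV has them. Camera axes: x right, y down, z forward; pixel columns grow to the right and rows downward; lengths in m; the calibration is good to about 2 mm. A picture is of the moment at which its call begins. There is no depth.
- robot.job_done(): hands the job in, once; it reports no verdict.
The state is a dict: "time_s": time; "qpos": joint angles; "qd": joint speeds; "effort": joint torques, N m; "tool_pos": TCP position; "tcp_rot": TCP orientation; "wrist_force": force on the tool from outside, world axes, zero at the start; "torque": the same for the moment, N m; "finger_gap": finger opening in m.
Only numpy, scipy, OpenCV 4.12 (cv2) and the standard library are available. Lean on these libraries where they do the work, as an engineer would, in place of code of your own. Each camera call takes 0.05 s, during which the arm holds its last target. There are 200 camera calls.

## Working session

There is one attempt and no reset: what is moved stays moved. The work goes in short steps, Python scripts to look and compute and a tool call to move; the robot and the scene stay as the last step left them, time stands still between calls to the robot, and variables do not carry over. Pictures are saved under pics/ and viewed, about 8 in all and at most 12, crops included, and the job is handed in when it is done.

Besides the shell and the picture viewer there is one more tool, called after ">>>" as a command line: name --pt "numbers of a row" for each row, then --argument value for the rest. apply_moves: Moves the arm, as the interface text tells. Its arguments: {"type":"object","properties":{"plan":{"type":"array"}},"required":["plan"]}

```bash
mkdir -p pics; cat > h.py <<'E'
import numpy as np, cv2
from station import robot
def cap(n):
    c=robot.capture(n); h=c['img'].shape[0]
    f=h/2/np.tan(np.radians(c['vfov'])/2)
    c['K']=np.array([[f,0,c['cx']],[0,f,c['cy']],[0,0,1]]); c['R']=cv2.Rodrigues(np.array(c['rvec'],float))[0]; c['t']=np.array(c['tvec'],float).ravel()
    c['C']=-c['R'].T@c['t']; return c
def ray(c,u,v):
    d=c['R'].T@np.linalg.inv(c['K'])@np.array([u,v,1.]); return d/np.linalg.norm(d)
def onz(c,u,v,z):
    d=ray(c,u,v); return c['C']+d*(z-c['C'][2])/d[2]
def proj(c,P):
    p=np.atleast_2d(P)@c['R'].T+c['t']; q=p@c['K'].T; return q[:,:2]/q[:,2:]
def save(c,name): cv2.imwrite('pics/'+name,c['img'][:,:,::-1])
E
python3 - <<'E'
from h import *
for n in('scene','top'):
    c=cap(n); save(c,n+'0.png'); print(n,c['C'],c['vfov'],c['R'].round(3).tolist(),{k:v for k,v in c.items() if k not in('img','K','R','t','C')})
print(robot.get_obs())
E
```

```text
scene [-0.59954324 -1.07094405  1.08487953] 48.12553518132068 [[0.582, -0.813, -0.002], [-0.472, -0.336, -0.815], [0.662, 0.476, -0.579]] {'vfov': 48.12553518132068, 'cx': 315.2157812978976, 'cy': 200.5247964809242, 'rvec': array([ 1.9910467 , -1.02450572,  0.52633264]), 'tvec': array([-0.51953512,  0.24183209,  1.53458051])}
top [ 0.37941504 -0.25971678  1.38186749] 56.413030742987466 [[0.004, -1.0, 0.007], [-0.996, -0.005, -0.09], [0.09, -0.006, -0.996]] {'vfov': 56.413030742987466, 'cx': 323.0637484464809, 'cy': 202.381172318592, 'rvec': array([ 2.18371318, -2.17329384,  0.10489005]), 'tvec': array([-0.27058991,  0.50045997,  1.34062942])}
{'time_s': 0.1, 'qpos': array([ 1.05791939e+00,  3.59402881e-01,  1.51127335e+00, -1.93503594e-05,
        1.27251367e+00, -1.15091397e-01]), 'qd': array([ 0.00116937, -0.00245683, -0.00287571, -0.00210324,  0.00116243,
        0.00156072]), 'effort': array([-2.53753878e-04, -5.16353738e+01, -2.71408314e+01,  6.74702832e-02,
        2.75665795e-02, -5.71643477e-05]), 'tool_pos': array([0.23213974, 0.55262374, 0.22193093]), 'tcp_rot': array([ 3.70928432e-04,  8.32878021e-01,  5.53456019e-01, -7.07314668e-04]), 'wrist_force': array([-0.54635121,  0.57401733, -0.38013903]), 'torque': array([-0.00786676,  0.00872289, -0.04919373]), 'finger_gap': 0.08790171773552585}
```

View pics/scene0.png

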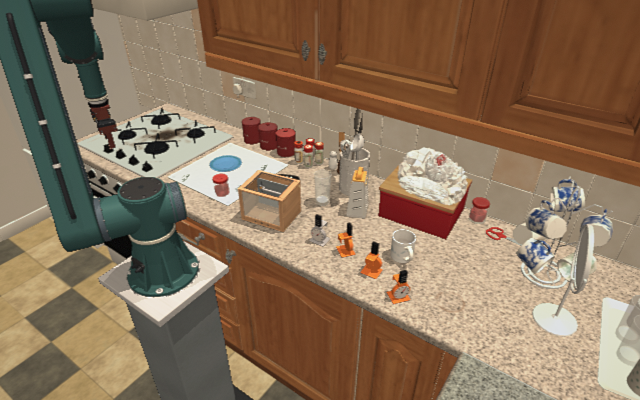

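View pics/top0.png

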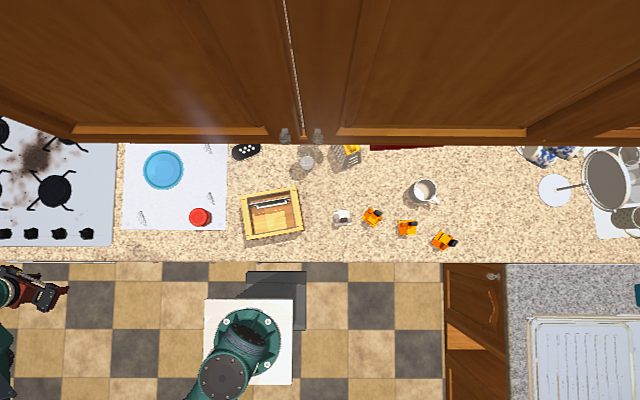

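The steel thermometer is at scene (319,230) and top (342,217), with three orange look-alikes to its right. The cabinet is at scene (270,200) and top (271,213), and the jar at top (200,217). I'll zoom in on both.

```bash
python3 - <<'E'
from h import *
a=cv2.imread('pics/top0.png')[170:250,230:370]; b=cv2.imread('pics/scene0.png')[160:255,230:340]
a=cv2.resize(a,None,fx=5.5,fy=5.5,interpolation=cv2.INTER_CUBIC); cv2.imwrite('pics/topc.png',a)
b=cv2.resize(b,None,fx=6,fy=6,interpolation=cv2.INTER_CUBIC); cv2.imwrite('pics/scc.png',b)
E
```

```text
(no output)
```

View pics/topc.png

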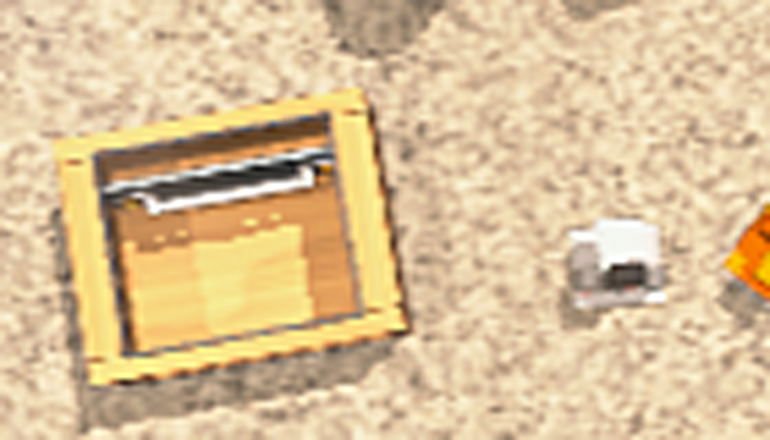

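View pics/scc.png

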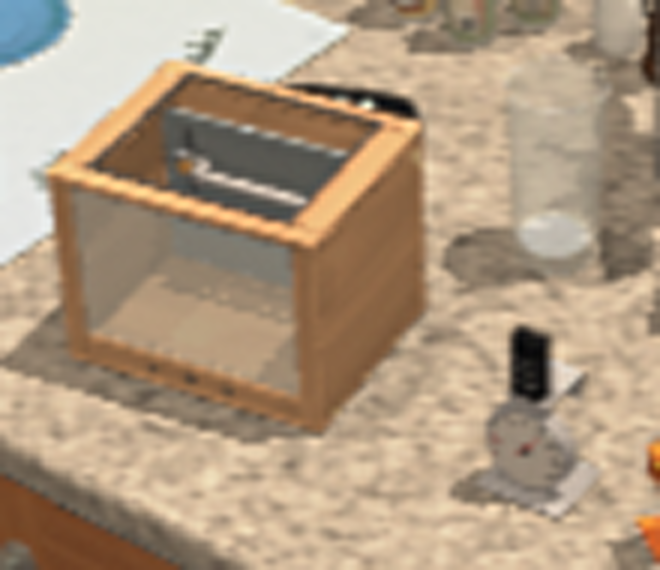

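```bash
python3 - <<'E'
from h import *
np.set_printoptions(precision=4,suppress=True)
T=cap('top');S=cap('scene')
tp=lambda u,v:((u+.5)/5.5-.5+230,(v+.5)/5.5-.5+170)
sp=lambda u,v:((u+.5)/6-.5+230,(v+.5)/6-.5+160)
# BL,BR,FR,FL
A=np.array([onz(T,*tp(*p),.15) for p in[(55,143),(365,90),(408,330),(92,383)]])[:,:2]
B=np.array([onz(S,*sp(*p),.15) for p in[(172,65),(420,125),(318,240),(50,172)]])[:,:2]
ob=np.array([[.075,.095],[.075,-.095],[-.075,-.095],[-.075,.095]])
for X in(A,B):
    m=X.mean(0); d=X-m; o=ob
    yaw=np.arctan2((o[:,0]*d[:,1]-o[:,1]*d[:,0]).sum(),(o*d).sum()); print(X.tolist(),m,'yaw',yaw,'sides',np.linalg.norm(X-np.roll(X,-1,0),axis=1))
# foot corners top, z=.004
print('foot',[onz(T,*tp(*p),.004)[:2] for p in[(570,232),(658,222),(664,300),(575,305)]])
print('footscene',[onz(S,*sp(*p),.004)[:2] for p in[(597,468),(556,517),(484,487)]])
# head dark masks
for c,n,(u0,v0,u1,v1) in((T,'T',(330,205,352,226)),(S,'S',(308,210,328,228))):
    g=c['img'][v0:v1,u0:u1].max(2); m=(g<(90)); v,u=np.nonzero(m); print(n,m.sum(),'u',u.min()+u0,u.max()+u0,'v',v.min()+v0,v.max()+v0,'c',u.mean()+u0,v.mean()+v0); 
    for z in(.0975,.12): print(z,onz(c,u.mean()+u0,v.mean()+v0,z)[:2])
    print(g if n=='T' else '')
print('headtop scene', onz(S,*sp(530,330),.12)[:2])
# rail: ends top edges
def tri(a,b):
    d1=ray(T,*a);d2=ray(S,*b);M=np.stack([d1,-d2],1);s=np.linalg.lstsq(M,S['C']-T['C'],rcond=None)[0];return (T['C']+d1*s[0]+S['C']+d2*s[1])/2, np.linalg.norm(T['C']+d1*s[0]-S['C']-d2*s[1])
print(robot.get_obs()['time_s'])
E
```

```text
[[0.5115558348944692, 0.009615779260894408], [0.5447845877762336, -0.17692245223619446], [0.40002828431046106, -0.20425832404768707], [0.36760338003519577, -0.015972185532481337]] [ 0.456  -0.0969] yaw 0.17638935040451997 sides [0.1895 0.1473 0.1911 0.1462]
[[0.5060448728387412, 0.0020076784419991167], [0.5430007274663775, -0.176584767174102], [0.40562862365483165, -0.20380809086811402], [0.36577500423454734, -0.020852405018945808]] [ 0.4551 -0.0998] yaw 0.19772862368355001 sides [0.1824 0.14   0.1872 0.1421]
foot [array([ 0.4688, -0.3061]), array([ 0.4758, -0.3654]), array([ 0.4234, -0.3693]), array([ 0.4197, -0.3096])]
footscene [array([ 0.472 , -0.3647]), array([ 0.4194, -0.3702]), array([ 0.4166, -0.3181])]
T 19 u 340 346 v 218 221 c 343.42105263157896 219.6315789473684
0.0975 [ 0.4358 -0.3381]
0.12 [ 0.4348 -0.3368]
[[230 235 244 241 222 216 239 245 236 229 229 235 228 233 245 248 237 222
  229 239 232 191]
 [236 245 245 227 204 225 239 225 219 224 227 237 215 207 233 248 242 217
  200 211 215 199]
 [237 241 245 226 183 215 231 222 235 236 219 229 241 237 218 218 230 233
  232 2
[... 1123 characters left out ...]
222]
 [238 248 227 154 137 152 186 189 157 121  90  79  95  92  89  86  77 120
  185 195 164 177]
 [229 247 241 173 139 153 186 188 153 120  87  69  74  71  74  70  66 120
  191 195 160 166]
 [230 219 191 183 146 142 150 149 145 132 101 108  98 130 168 173 182 139
  120 145 199 244]
 [234 212 157 174 195 216 214 203 193 195 208 203 167 191 217 212 209 208
  245 255 255 248]
 [227 210 150 157 192 226 214 213 210 211 210 210 207 204 202 198 195 235
  255 255 250 237]
 [228 187 162 158 190 237 229 209 181 183 176 173 178 166 154 144 160 198
  215 198 197 224]]
S 66 u 315 320 v 215 226 c 317.54545454545456 220.5
0.0975 [ 0.4337 -0.339 ]
0.12 [ 0.4101 -0.3556]

headtop scene [ 0.4388 -0.3369]
0.2
```

```bash
cat >> h.py <<'E'
from scipy.spatial.transform import Rotation as Ro
def delta(pos,ang,o=None):
    """tool-frame shift (cm) and rotvec to reach pos, tool down with x axis at world angle ang"""
    o=o or robot.get_obs(); q=np.array(o['tcp_rot']); R=Ro.from_quat(q[[1,2,3,0]])
    G=Ro.from_matrix(np.array([[np.cos(ang),np.sin(ang),0],[np.sin(ang),-np.cos(ang),0],[0,0,-1]]))
    return (R.inv().apply(np.array(pos)-o['tool_pos'])*100).round(2),(R.inv()*G).as_rotvec().round(3)
E
python3 - <<'E'
from h import *
print(delta((.5,.1,.33),1.3)); print(delta((.436,-.3375,.25),1.651))
print(Ro.from_quat(robot.get_obs()['tcp_rot'][[1,2,3,0]]).as_matrix().round(3))
E
```

```text
(array([-31.38,  42.23, -10.76]), array([-0.   ,  0.001, -0.127]))
(array([-74.18,  53.27,  -2.71]), array([-0.   ,  0.001, -0.478]))
[[ 0.387  0.922 -0.001]
 [ 0.922 -0.387 -0.001]
 [-0.001 -0.    -1.   ]]
```

>>> apply_moves --pt "0.5 0 0 -8 0 0 0" --pt "0.5 0 0 -10.8 0 0 0" --pt "0.5 -31.4 42.2 -10.8 0 0 -0.13" --pt "0.5 -31.4 42.2 -10.8 0 0 -0.13" --pt "0.5 -31.4 42.2 -10.8 0 0 -0.13" --pt "0.5 -31.4 42.2 -10.8 0 0 -0.13" --pt "0.5 -31.4 42.2 -10.8 0 0 -0.13" --pt "0.5 -31.4 42.2 -10.8 0 0 -0.13" --pt "0.5 -31.4 42.2 -10.8 0 0 -0.13" --pt "0.5 -31.4 42.2 -10.8 0 0 -0.13" --pt "0.5 -74.2 53.3 -5 0 0 -0.478" --pt "0.5 -74.2 53.3 -5 0 0 -0.478" --pt "0.5 -74.2 53.3 -5 0 0 -0.478" --pt "0.5 -74.2 53.3 -5 0 0 -0.478" --pt "0.5 -74.2 53.3 -5 0 0 -0.478" --pt "0.5 -74.2 53.3 -5 0 0 -0.478" --pt "0.5 -74.2 53.3 -5 0 0 -0.478" --pt "0.5 -74.2 53.3 -5 0 0 -0.478" --pt "0.5 -74.2 53.3 -5 0 0 -0.478" --pt "0.5 -74.2 53.3 -5 0 0 -0.478"

```text
time_s: 2.7
tool_pos: [0.4361, -0.3367, 0.2724]
tcp_rot: [-0.001, 0.678, 0.735, 0.0]
wrist_force: [-0.1, 0.3, 0.5]
finger_gap: 0.0441
```

>>> apply_moves --pt "0.5 -0.08 0 4 0 0 0" --pt "0.5 -0.08 0 8 0 0 0" --pt "0.5 -0.08 0 12 0 0 0" --pt "0.5 -0.08 0 13.5 0 0 0" --pt "0.5 -0.08 0 13.5 0 0 0"

```text
time_s: 3.32
tool_pos: [0.4364, -0.3371, 0.1375]
tcp_rot: [-0.001, 0.678, 0.735, 0.0]
wrist_force: [-1.1, 0.2, 0.7]
finger_gap: 0.0439
```

```bash
python3 - <<'E'
from h import *
c=cap('scene'); im=c['img'][:,:,::-1].copy()
o=robot.get_obs(); print(o['tool_pos'],proj(c,o['tool_pos']),proj(c,[.4362,-.3375,.12]))
b=cv2.resize(im[180:255,280:360],None,fx=8,fy=8,interpolation=cv2.INTER_CUBIC); cv2.imwrite('pics/g1.png',b)
E
```

```text
[ 0.43706556 -0.3379832   0.13855625] [[317.88463519 210.75341268]] [[317.62565079 215.00783852]]
```

View pics/g1.png

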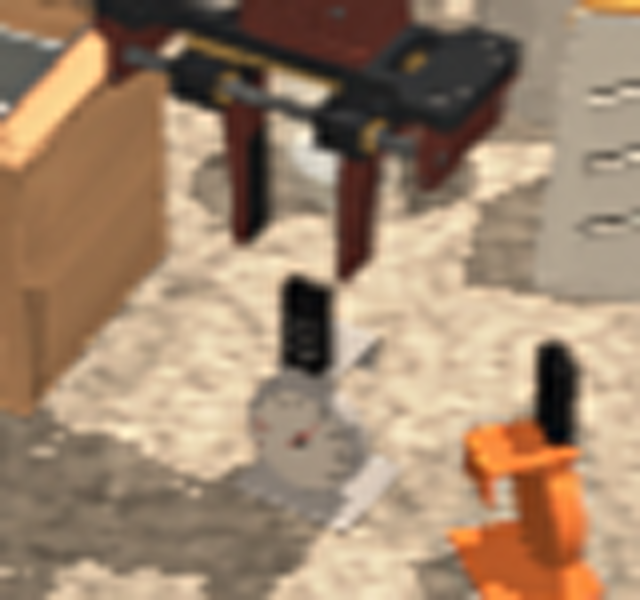

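Both fingers straddle the head: the tips are at crop (245,240) and (350,275), and the head top is at (308,283). I'll lower the gripper and close it.

>>> apply_moves --pt "0.5 0 0 2 0 0 0" --pt "0.5 0 0 4 0 0 0" --pt "0.5 0 0 5.2 0 0 0" --pt "0.5 0 0 5.2 0 0 0" --pt "0.1 0 0 5.2 0 0 0" --pt "0.1 0 0 5.2 0 0 0" --pt "0.1 0 0 5.2 0 0 0" --pt "0.1 0 0 5.2 0 0 0" --pt "0.1 0 0 5.2 0 0 0" --pt "0.1 0 0 5.2 0 0 0"

```text
time_s: 4.62
tool_pos: [0.4368, -0.3387, 0.0863]
tcp_rot: [0.001, 0.678, 0.735, -0.0]
wrist_force: [-0.5, -0.3, 6.2]
finger_gap: 0.0238
```

>>> apply_moves --pt "0.1 0 0 -1 0 0 0" --pt "0.1 0 0 -4 0 0 0" --pt "0.1 0 0 -8 0 0 0" --pt "0.1 0 0 -12 0 0 0" --pt "0.1 0 0 -16 0 0 0" --pt "0.1 0 0 -19 0 0 0" --pt "0.1 0 0 -20 0 0 0" --pt "0.1 0 0 -20 0 0 0" --pt "0.1 0 0 -20 0 0 0" --pt "0.1 0 0 -20 0 0 0"

```text
time_s: 5.88
tool_pos: [0.4359, -0.3376, 0.2842]
tcp_rot: [-0.001, 0.678, 0.735, 0.0]
wrist_force: [-0.3, 0.4, -0.3]
finger_gap: 0.0242
```

```bash
python3 - <<'E'
from h import *
o=robot.get_obs();print(o['tool_pos'],o['wrist_force'],o['finger_gap'])
yaw=.178; cab=np.array([.456,-.098]); R=np.array([[np.cos(yaw),-np.sin(yaw)],[np.sin(yaw),np.cos(yaw)]])
# thermometer x -20 => head at -26 cabinet x
p=cab+R@[-.026,0]; print(p, delta((*p,.286),yaw+np.pi/2))
c=cap('scene'); b=cv2.resize(c['img'][140:235,250:350,::-1],None,fx=6,fy=6,interpolation=cv2.INTER_CUBIC); cv2.imwrite('pics/g2.png',b)
hp=o['tool_pos']-[0,0,.086]
for z in(0,.004,.12):print(z,proj(c,hp+[0,0,z]))
E
```

```text
[ 0.43586721 -0.33764793  0.28423196] [-0.25664289  0.4126322  -0.26181679] 0.02423932449975134
[ 0.43041081 -0.1026036 ] (array([23.47,  1.34, -0.13]), array([-0.002, -0.002, -0.098]))
0 [[317.62977581 197.03996051]]
0.004 [[317.63105856 196.08974999]]
0.12 [[317.67000724 167.23813978]]
```

View pics/g2.png

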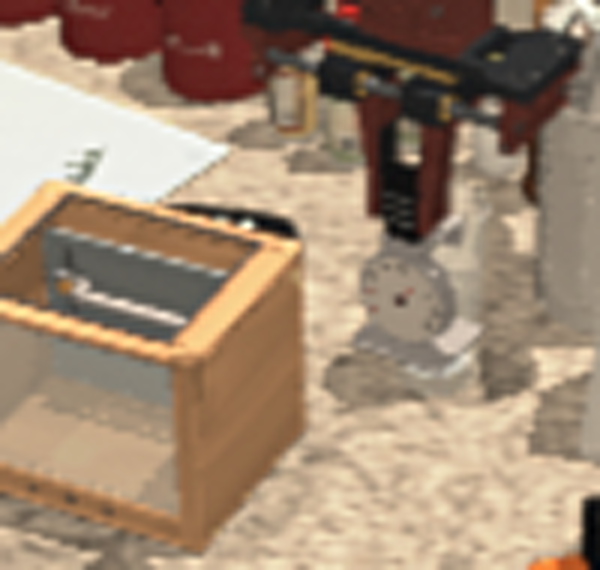

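The thermometer is held upright, with its dial at crop (400,298) and the foot clear of the roof. I'll carry it over the hole.

>>> apply_moves --pt "0.1 4 0.2 -0.5 0 0 -0.02" --pt "0.1 8 0.5 -0.5 0 0 -0.04" --pt "0.1 12 0.7 -0.5 0 0 -0.06" --pt "0.1 16 0.9 -0.5 0 0 -0.08" --pt "0.1 20 1.1 -0.5 0 0 -0.098" --pt "0.1 22.5 1.3 -0.5 0 0 -0.098" --pt "0.1 23.5 1.3 -0.5 0 0 -0.098" --pt "0.1 23.5 1.3 -0.5 0 0 -0.098" --pt "0.1 23.5 1.3 -0.5 0 0 -0.098" --pt "0.1 23.5 1.3 -0.5 0 0 -0.098"

```text
time_s: 7.18
tool_pos: [0.4307, -0.1038, 0.2906]
tcp_rot: [0.0, 0.642, 0.767, -0.0]
wrist_force: [0.5, 0.1, -0.9]
finger_gap: 0.0237
```

```bash
python3 - <<'E'
from h import *
o=robot.get_obs();print(o['tool_pos'],o['wrist_force'],o['finger_gap'])
t=cap('top');c=cap('scene'); f=cv2.INTER_CUBIC
b=cv2.resize(c['img'][130:235,215:320,::-1],(560,560),interpolation=f); a=cv2.resize(t['img'][165:255,230:320,::-1],(240,240),interpolation=f)
im=np.zeros((560,800,3),np.uint8); im[:,:560]=b; im[:240,560:]=a; cv2.imwrite('pics/g3.png',im)
E
```

```text
[ 0.43068872 -0.10379561  0.29059723] [ 0.52369598  0.06818879 -0.94145709] 0.02374206530511029
```

View pics/g3.png

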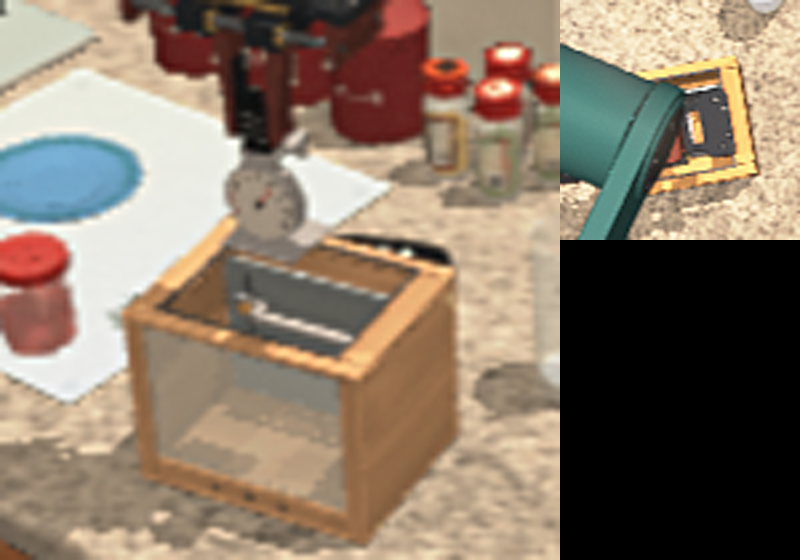

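```bash
python3 - <<'E'
from h import *
T=cap('top');S=cap('scene')
tp=lambda u,v:((u+.5)/5.5-.5+230,(v+.5)/5.5-.5+170)
sp=lambda u,v:((u+.5)/6-.5+230,(v+.5)/6-.5+160)
yaw=.178; cab=np.array([.456,-.098]); R=np.array([[np.cos(yaw),-np.sin(yaw)],[np.sin(yaw),np.cos(yaw)]])
loc=lambda P:(R.T@(P[:2]-cab)*1000).round(1)
for z in(.09,.095,.1,.105,.11):
    print(z,'T rail mid',loc(onz(T,*tp(231,190),z)),'S rail',[loc(onz(S,*sp(*p),z)) for p in((215,185),(300,203))])
print('board top T',loc(onz(T,*tp(216,178),.134)),'S',[loc(onz(S,*sp(*p),.134)) for p in((175,112),(340,155))])
E
```

```text
0.09 T rail mid [33.8  3.1] S rail [array([31.2, 40. ]), array([ 36.8, -21. ])]
0.095 T rail mid [33.3  2.5] S rail [array([25., 36.]), array([ 30.5, -24.8])]
0.1 T rail mid [32.7  1.9] S rail [array([18.8, 31.9]), array([ 24.3, -28.5])]
0.105 T rail mid [32.2  1.3] S rail [array([12.5, 27.8]), array([ 18. , -32.3])]
0.11 T rail mid [31.7  0.8] S rail [array([ 6.3, 23.7]), array([ 11.7, -36.1])]
board top T [37.9  5.8] S [array([39.1, 71.7]), array([ 40.2, -50.8])]
```

>>> apply_moves --pt "0.1 0 0 3 0 0 0" --pt "0.1 0 0 6 0 0 0" --pt "0.1 0 0 8 0 0 0" --pt "0.1 0 0 10 0 0 0" --pt "0.1 0 0 12 0 0 0" --pt "0.1 0 0 13.0 0 0 0" --pt "0.1 0 0 13.6 0 0 0" --pt "0.1 0 0 13.6 0 0 0" --pt "0.1 0 0 13.6 0 0 0"

```text
time_s: 8.5
tool_pos: [0.4311, -0.1031, 0.1552]
tcp_rot: [0.001, 0.641, 0.767, 0.0]
wrist_force: [0.4, -0.7, -0.8]
finger_gap: 0.0238
```

>>> apply_moves --pt "0.1 0 0.8 0.1 0 0 0" --pt "0.1 0 1.6 0.1 0 0 0" --pt "0.1 0 2.2 0.1 0 0 0" --pt "0.1 0 2.4 0.1 0 0 0" --pt "0.1 0 2.5 0.1 0 0 0" --pt "0.1 0 2.5 0.1 0 0 0"

```text
time_s: 9.25
tool_pos: [0.455, -0.0985, 0.1536]
tcp_rot: [-0.0, 0.641, 0.767, -0.0]
wrist_force: [0.1, -0.4, -1.6]
finger_gap: 0.0238
```

```bash
python3 - <<'E'
from h import *
for i in range(3):
    o=robot.get_obs();print(o['tool_pos'].round(4),o['wrist_force'].round(2),o['torque'].round(3)); robot.capture('scene')
E
```

```text
[ 0.455  -0.0985  0.1536] [ 0.15 -0.44 -1.56] [ 0.045  0.    -0.013]
[ 0.455  -0.0985  0.1536] [ 0.69  0.26 -1.33] [0.05  0.037 0.006]
[ 0.4549 -0.0985  0.1536] [-0.08  0.86 -1.77] [ 0.029 -0.016  0.043]
```

>>> apply_moves --pt "0.1 0 0.1 0 0 0 0" --pt "0.1 0 0.15 0 0 0 0"

```text
time_s: 9.65
tool_pos: [0.4567, -0.0983, 0.1537]
tcp_rot: [0.0, 0.641, 0.767, -0.0]
wrist_force: [0.4, 0.2, -0.4]
finger_gap: 0.0237
```

>>> apply_moves --pt "0.1 0 0.1 0 0 0 0" --pt "0.1 0 0.15 0 0 0 0"

```text
time_s: 9.9
tool_pos: [0.4582, -0.098, 0.1537]
tcp_rot: [0.0, 0.641, 0.767, -0.0]
wrist_force: [0.5, 0.4, -0.9]
finger_gap: 0.0238
```

>>> apply_moves --pt "0.1 0 0.1 0 0 0 0" --pt "0.1 0 0.1 0 0 0 0"

```text
time_s: 10.15
tool_pos: [0.4592, -0.0978, 0.1537]
tcp_rot: [0.0, 0.641, 0.767, -0.0]
wrist_force: [1.0, -1.7, -1.0]
finger_gap: 0.0237
```

>>> apply_moves --pt "0.1 0 0.1 0 0 0 0" --pt "0.1 0 0.1 0 0 0 0"

```text
time_s: 10.4
tool_pos: [0.4602, -0.0976, 0.1537]
tcp_rot: [0.0, 0.641, 0.767, -0.0]
wrist_force: [0.3, -0.4, -0.7]
finger_gap: 0.0241
```

```bash
python3 - <<'E'
from h import *
for i in range(2):
    o=robot.get_obs();print(o['tool_pos'].round(4),o['wrist_force'].round(2),o['torque'].round(3)); robot.capture('scene')
E
```

```text
[ 0.4602 -0.0976  0.1537] [ 0.34 -0.36 -0.66] [ 0.084  0.012 -0.017]
[ 0.4601 -0.0976  0.1537] [ 0.68  0.47 -0.73] [ 0.036  0.015 -0.001]
```

>>> apply_moves --pt "0.1 0 0.1 0 0 0 0" --pt "0.1 0 0.1 0 0 0 0"

```text
time_s: 10.75
tool_pos: [0.4607, -0.0974, 0.1536]
tcp_rot: [-0.0, 0.641, 0.767, -0.0]
wrist_force: [-1.0, 0.3, 0.2]
finger_gap: 0.0238
```

>>> apply_moves --pt "0.1 0 0.05 0 0 0 0" --pt "0.1 0 0.05 0 0 0 0"

```text
time_s: 11.0
tool_pos: [0.4608, -0.0974, 0.1536]
tcp_rot: [-0.0, 0.641, 0.767, -0.001]
wrist_force: [-3.3, -1.4, 0.8]
finger_gap: 0.0239
```

```bash
python3 - <<'E'
from h import *
for i in range(3):
    o=robot.get_obs();print(o['tool_pos'].round(4),o['wrist_force'].round(2),o['torque'].round(3)); robot.capture('scene')
E
```

```text
[ 0.4608 -0.0974  0.1536] [-3.27 -1.44  0.78] [-0.271  0.771  0.021]
[ 0.4608 -0.0974  0.1536] [-3.49 -2.68  1.02] [-0.226  0.803  0.016]
[ 0.4608 -0.0974  0.1536] [-5.61 -1.19  0.78] [-0.228  0.917  0.009]
```

>>> apply_moves --pt "0.1 0 -0.08 0 0 0 0" --pt "0.1 0 -0.08 0.5 0 0 0" --pt "0.1 0 -0.08 1 0 0 0" --pt "0.1 0 -0.08 1.4 0 0 0" --pt "0.1 0 -0.08 1.4 0 0 0"

```text
time_s: 11.78
tool_pos: [0.4607, -0.0973, 0.1391]
tcp_rot: [-0.0, 0.641, 0.767, -0.0]
wrist_force: [-1.2, -0.3, -1.9]
finger_gap: 0.0237
```

```bash
cat > r.py <<'E'
from h import *
a=[]
for i in range(3):
    o=robot.get_obs();a.append(np.r_[o['wrist_force'],o['torque']]);robot.capture('scene')
print(o['tool_pos'].round(4),np.mean(a,0).round(2),o['tcp_rot'].round(4),o['time_s'])
E
python3 r.py
```

```text
[ 0.4607 -0.0973  0.1394] [-1.77  0.29 -2.24 -0.04  0.51  0.04] [-2.000e-04  6.414e-01  7.672e-01 -0.000e+00] 11.875
```

>>> apply_moves --pt "0.1 0 0 0.3 0 0 0" --pt "0.1 0 0 0.6 0 0 0" --pt "0.1 0 0 0.8 0 0 0" --pt "0.1 0 0 0.8 0 0 0"

```text
time_s: 12.42
tool_pos: [0.4608, -0.0975, 0.1314]
tcp_rot: [-0.0, 0.641, 0.767, -0.0]
wrist_force: [-2.0, -0.6, -2.1]
finger_gap: 0.0242
```

>>> apply_moves --pt "0.1 0 0 0.15 0 0 0" --pt "0.1 0 0 0.3 0 0 0" --pt "0.1 0 0 0.3 0 0 0"

```text
time_s: 12.8
tool_pos: [0.4607, -0.0975, 0.1285]
tcp_rot: [-0.0, 0.641, 0.767, -0.0]
wrist_force: [-2.4, -0.8, -1.1]
finger_gap: 0.0236
```

Foot at about 42 mm. From here I use short steps and check the force after each.

>>> apply_moves --pt "0.1 0 0 0.1 0 0 0" --pt "0.1 0 0 0.2 0 0 0"

```text
time_s: 13.05
tool_pos: [0.4608, -0.0975, 0.1266]
tcp_rot: [-0.0, 0.641, 0.767, -0.0]
wrist_force: [-3.1, -0.3, 0.7]
finger_gap: 0.0238
```

>>> apply_moves --pt "0.1 0 0 0.08 0 0 0" --pt "0.1 0 0 0.15 0 0 0"

```text
time_s: 13.3
tool_pos: [0.4608, -0.0975, 0.1251]
tcp_rot: [0.0, 0.641, 0.767, -0.0]
wrist_force: [-3.8, -0.5, 0.1]
finger_gap: 0.024
```

>>> apply_moves --pt "0.1 0 -0.03 0.08 0 0 0" --pt "0.1 0 -0.03 0.15 0 0 0"

```text
time_s: 13.55
tool_pos: [0.4607, -0.0976, 0.1237]
tcp_rot: [0.0, 0.641, 0.767, 0.0]
wrist_force: [-2.5, -0.3, 0.4]
finger_gap: 0.024
```

>>> apply_moves --pt "0.1 0 0 0.08 0 0 0" --pt "0.1 0 0 0.15 0 0 0"

```text
time_s: 13.8
tool_pos: [0.4607, -0.0976, 0.1222]
tcp_rot: [0.0, 0.641, 0.767, 0.0]
wrist_force: [-2.0, -1.0, -0.2]
finger_gap: 0.0237
```

>>> apply_moves --pt "0.1 0 0 0.08 0 0 0" --pt "0.1 0 0 0.15 0 0 0"

```text
time_s: 14.05
tool_pos: [0.4607, -0.0976, 0.1206]
tcp_rot: [0.0, 0.641, 0.767, 0.0]
wrist_force: [-1.9, 0.3, -0.2]
finger_gap: 0.0237
```

>>> apply_moves --pt "0.1 0 0 0.08 0 0 0" --pt "0.1 0 0 0.15 0 0 0"

```text
time_s: 14.3
tool_pos: [0.4607, -0.0976, 0.1192]
tcp_rot: [0.0, 0.641, 0.767, 0.0]
wrist_force: [-1.3, -0.9, -0.0]
finger_gap: 0.0241
```

>>> apply_moves --pt "0.1 0 0 0.08 0 0 0" --pt "0.1 0 0 0.15 0 0 0"

```text
time_s: 14.55
tool_pos: [0.4606, -0.0976, 0.1176]
tcp_rot: [0.0, 0.641, 0.767, 0.0]
wrist_force: [-1.2, -1.1, -0.8]
finger_gap: 0.0237
```

>>> apply_moves --pt "0.1 0 0 0.06 0 0 0" --pt "0.1 0 0 0.12 0 0 0"

```text
time_s: 14.8
tool_pos: [0.4606, -0.0976, 0.1165]
tcp_rot: [0.0, 0.641, 0.767, -0.0]
wrist_force: [-1.7, -0.8, 4.5]
finger_gap: 0.0238
```

```bash
python3 r.py
```

```text
[ 0.4605 -0.0976  0.1165] [-1.53 -0.47  2.08  0.04  0.38  0.04] [ 1.000e-04  6.414e-01  7.672e-01 -0.000e+00] 14.9
```

>>> apply_moves --pt "0.1 0 0 0.03 0 0 0" --pt "0.1 0 0 0.05 0 0 0"

```text
time_s: 15.2
tool_pos: [0.4606, -0.0976, 0.1164]
tcp_rot: [0.0, 0.641, 0.767, -0.0]
wrist_force: [-2.1, 1.1, 7.2]
finger_gap: 0.0235
```

```bash
python3 r.py; python3 - <<'E'
from h import *
c=cap('scene'); b=cv2.resize(c['img'][145:235,225:315,::-1],(600,600),interpolation=cv2.INTER_CUBIC); cv2.imwrite('pics/g4.png',b)
E
```

```text
[ 0.4606 -0.0976  0.1164] [-2.53  0.14  6.41  0.08  0.53  0.04] [ 2.000e-04  6.413e-01  7.672e-01 -0.000e+00] 15.3
```

View pics/g4.png

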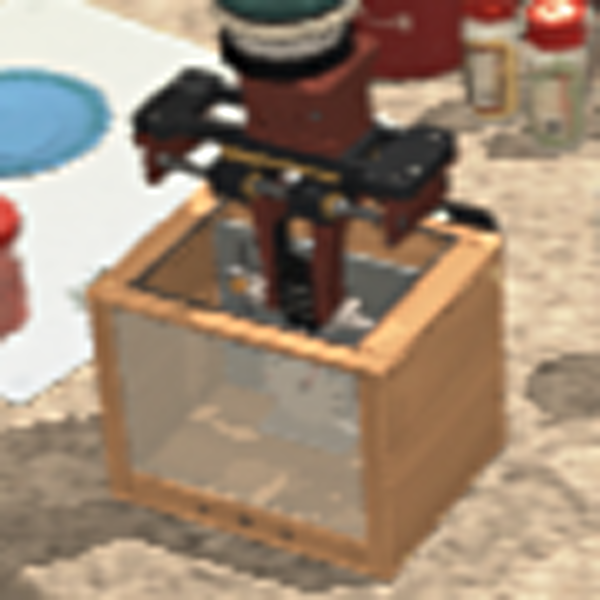

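The downward stop comes at a foot height of about 30 mm, which puts the rail top at about 100 mm, inside its range. A tongue caught on the rail would mean a rail top near 84 mm, which is outside it. In the picture the dial (crop 310,380) is inside the clear front and the fingers are clear of the frame. I'll ease the load and open.

>>> apply_moves --pt "0.1 0 -0.02 -0.03 0 0 0" --pt "0.1 0 -0.03 -0.04 0 0 0" --pt "0.1 0 -0.03 -0.04 0 0 0"

```text
time_s: 15.78
tool_pos: [0.4605, -0.0976, 0.1165]
tcp_rot: [0.0, 0.641, 0.767, 0.0]
wrist_force: [-0.5, 0.3, 2.5]
finger_gap: 0.0236
```

```bash
python3 r.py
```

```text
[ 0.4605 -0.0977  0.1165] [-0.98  0.52  2.88  0.19  0.18  0.06] [3.000e-04 6.414e-01 7.672e-01 1.000e-04] 15.875
```

>>> apply_moves --pt "0.28 0 0 0 0 0 0" --pt "0.3 0 0 0 0 0 0" --pt "0.35 0 0 0 0 0 0" --pt "0.45 0 0 0 0 0 0" --pt "0.45 0 0 0 0 0 0" --pt "0.45 0 0 0 0 0 0"

```text
time_s: 16.68
tool_pos: [0.4602, -0.0976, 0.1164]
tcp_rot: [0.0, 0.641, 0.767, -0.0]
wrist_force: [-0.1, -0.3, 0.2]
finger_gap: 0.0394
```

```bash
python3 r.py
```

```text
[ 0.4602 -0.0976  0.1164] [ 0.13  0.09 -0.32  0.04  0.01 -0.03] [ 0.      0.6414  0.7672 -0.    ] 16.775
```

>>> apply_moves --pt "0.45 0 0 -1 0 0 0" --pt "0.45 0 0 -3 0 0 0" --pt "0.45 0 0 -6 0 0 0" --pt "0.45 0 0 -10 0 0 0" --pt "0.45 0 0 -15 0 0 0" --pt "0.45 0 0 -20 0 0 0" --pt "0.45 0 0 -22 0 0 0" --pt "0.45 12 0 -22 0 0 0" --pt "0.45 24 0 -22 0 0 0" --pt "0.45 24 0 -22 0 0 0" --pt "0.45 24 0 -22 0 0 0" --pt "0.45 24 0 -22 0 0 0" --pt "0.45 24 0 -22 0 0 0"

```text
time_s: 18.45
tool_pos: [0.4176, 0.1383, 0.3368]
tcp_rot: [0.0, 0.641, 0.768, -0.0]
wrist_force: [-0.5, -0.2, -0.7]
finger_gap: 0.0393
```

```bash
python3 r.py; python3 - <<'E'
from h import *
t=cap('top');c=cap('scene'); f=cv2.INTER_CUBIC
b=cv2.resize(c['img'][150:235,230:315,::-1],(480,480),interpolation=f); a=cv2.resize(t['img'][175:245,235:305,::-1],(320,320),interpolation=f)
im=np.zeros((480,800,3),np.uint8); im[:,:480]=b; im[:320,480:]=a; cv2.imwrite('pics/g5.png',im)
E
```

```text
[0.4179 0.1375 0.3366] [ 0.17 -0.2  -0.79  0.04 -0.01  0.01] [ 3.000e-04  6.419e-01  7.668e-01 -2.000e-04] 18.55
```

View pics/g5.png

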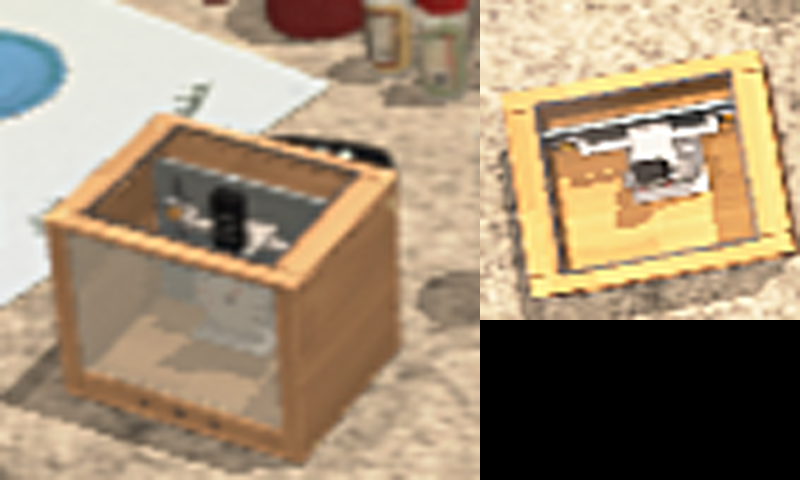

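The thermometer hangs upright. In the top view its clip crosses the rail at (655,140), midway between the brackets. In the scene view the dial faces the clear front and the foot is off the floor. I'm handing in.

```bash
python3 -c "
from station import robot
print(robot.job_done())"
```

```text
the job is handed in; nothing more can be done
None
```

The steel thermometer now hangs by its rear clip on the rail inside the cabinet, dial to the clear front. I handed the job in at about 18.6 s; no verdict is reported.

**How it went:** I took the thermometer by the black head, lifted it over the roof and lowered it through the hole in front of the rail. Moving it back, I felt the board at about cabinet x = 42 mm, with about 6 N at most in the readings. I slid it down along the board until the rail stopped it at a foot height of about 30 mm, which puts the rail top at about 100 mm. I eased the load to about 3 N before letting go. The TCP stayed put while the fingers opened, and the wrist force fell to zero.

**Last checks:**
- **Hanging:** both cameras show it upright and central on the rail, with the foot off the floor.
- **Robot:** it stands well clear and touches nothing.
- **Roof frame:** I saw no contact with it, though force was only read at the end of each move.
- **Jar, mug and glass:** the arm never went near them, but I did not measure their positions again.

**Disagreement:** my rough camera estimate of the rail top was about 90–92 mm, against about 100 mm felt. I trusted the touch, because a tongue caught on top of the rail would have meant a rail top of about 84 mm, outside the stated range.

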